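# Hang the polishing caddy on its drop-latch peg

### The job

Put the polishing caddy away on its stand, where hammering on the bench cannot shake it off: lift it, keeping it upright, push its steel eye over the head of the peg and in under the swinging keeper, and let it down onto the peg so that the keeper drops shut in front of the eye. Then give the caddy one light pull back towards the keeper to feel that it really holds, and let go, leaving it hanging quietly there with the keeper shut. Work by feel with light force, do not force anything against the stand, and leave the other things on the bench where they lie.

Things in the scene. Friction and masses are not known exactly. Their poses are not given: they have to be found in the camera images.
- caddy_middle (a point): Middle of the back board of the loose caddy (about 0.3 kg): upright plywood 140 mm wide (y), 10 thick (x), 116 high; this point is 58 below its top edge. Open tray 72 deep, 46 high on its -x side, with bur block (to 81 mm height) and wax tin fixed in it. x: from tray side to back; y: along the board; z up. Grip the top edge across its thickness, 40 to 55 mm to +y or -y of the middle.
- caddy_eye (a point): Centre of the caddy's steel hanging eye: flat ring 32 mm outside, hole 16, 5 thick, above the middle of the board's top edge; the hole runs along x. It lies 76 mm above caddy_middle and 7.5 mm to -x of it; same axes. The ring's back face is 10 mm in front of the board's back face.
- stand: Fixed stand: foot 120 x 120 x 12 mm, grey post 36 wide (y), 18 deep, 243 high. Origin on the bench under the post's front face; z up; +x into the post. A carriage clamped on the post carries peg and keeper; the peg points along -x to the robot. The carriage's height is not measured: all z given for peg and keeper hold within 4 mm, so find the height by touch or sight.
- peg_nose (a point): Tip of the peg, 62 mm out from the post's face, at z = 0.1785 of the stand (height true to 4 mm, see stand; same axes). The round nose, 5 mm thick here, widens over 9 mm to the head: 13.5 mm thick, 12 mm long (stand x = -0.053 to -0.041), same centre line. The 16 mm eye passes it with 1.2 mm to spare. Behind it is a shank 9 mm thick; its top is 5.2 mm below the head's top.
- keeper (a joint): Steel flap on the carriage, 14 mm wide, 8 thick, pinned between cheeks (26 wide in all) at stand x = -0.035, 26 mm above the shank's top; reaches to 2 mm above it. 0 rad: hanging shut. Swings only inwards and up (to 1.25): an eye pushed in lifts it, and it falls shut when the eye, down on the shank, is in past x = -0.016. The eye then stops at x = -0.0285 when pulled, at -0.0125 at the post. Over 20 N is forcing it.
- chasing_hammer: bystander: hammer lying on the bench, 228 mm long, wooden handle; leave it
- ring_clamp: bystander: brown wooden ring clamp, 144 mm long, lying on the bench; leave it
- findings_dish: bystander: shallow white dish of findings, 92 mm across; leave it
- tape: bystander: roll of masking tape, 61 mm across, 18 mm high; leave it

How it is judged:
By the outcome, as a careful person would: the job done as asked, in the order asked, and still so for the second after the job is handed in, with the robot touching nothing.
It also fails if it takes over 67 s, if anything falls off the work surface, if the arm or the gripper's body presses on something with over 40 N, if the wrist force passes 120 N, or if a joint passes its speed limit or range.

### The arm

A 7-joint arm with a two-finger parallel gripper is mounted at the origin on a cart in front of the work surface, level with it; the furniture and walls round the work are solid. World frame = base frame: x ahead of the robot, y to its left, z up, the work surface at z = 0. Lengths are in mm, angles in rad, forces in N, time in s.
With the tool pointing down it reaches from about 400 to 875 mm from the base axis. Payload 4.4 kg.
Tool frame: the origin (TCP) lies at the very end of the fingers, on their centre line; the grasp point (between the pads) lies 19 mm behind it; z points along the fingers, x is the direction in which the jaws open and shut, and the axes are right-handed (so a half turn about z gives the same grasp; the last joint's range is limited). The gripper opens to 85 mm and grips with 20 to 120 N. Pads are 22 mm wide; open, the fingers measure 114 mm over their backs; the gripper's body (76 mm by 85 mm) begins 54 mm behind the grasp point. The pads swing forward as they close: fully open they stand 13 mm farther back than shut.
Start: joints at [-1.265, 0.628, 0.038, 1.517, -0.027, 0.996, -0.02], TCP at [236.118, 605.612, 231.313] pointing down, gripper open.
Joint ranges: [-3.06, 3.06], [-0.37, 2.12], [-1.25, 1.32], [0.18, 2.47], [-1.1, 4.24], [0.23, 1.98], [-2.94, 2.94]. Speed limits (rad/s): [2.57, 2.57, 3.14, 3.14, 3.14, 3.14, 3.14].

### API

Orientations are given as [roll, pitch, yaw] about the fixed x, y, z axes, in that order (R = Rz(yaw) Ry(pitch) Rx(roll)).
In Python, from cell import ctrl gives the robot as it stands.
- The arm moves only by the shell command python3 -m creep 'ROWS'. ROWS is text: rows parted by semicolons, each of 7 numbers parted by spaces: the shift along the tool's x, y, z in units of 40 mm (1.0 is 40 mm), then the turn, a rotation vector about the tool's x, y, z in degrees, then the closure, from 0 (fully open) to 1 (shut). In form: x y z rx ry rz grip; .... A call has 1 to 10 rows; each row is the pose to reach, as a shift and turn from the pose commanded when the call began, along the tool's axes at that moment; what a row does not reach only later rows make up. A row lasts 1/12 s, in which the tool goes at most 41.7 mm and 7.16 degrees, less where a joint would pass 70% of its speed; a pose out of reach is approached as far as the arm can. A call with a gripper value outside its range is refused whole. The fingers move at their own pace and stop on an object; the grip force is fixed at half the most. Time passes only in rows, so rows that repeat a pose let the fingers close. It gives the time, the measured TCP pose, the force and the opening at its end, in the units of the state.
- ctrl.read_state(): the state, without advancing time (a new reading comes with each control period).
- ctrl.get_image(name): name is "side" or "top"; returns a dict with "img" (384x512x3 uint8, red, green, blue), "vfov" (degrees; the focal length in pixels is half the picture's height over the tangent of half this angle, whatever the lens; pixels are square), "cx", "cy" (the principal point, pixels), "T" (4x4, takes a point from camera to world coordinates). Camera axes: x right, y up, looking along -z (the intrinsics and any distortion apply to the point x, -y, -z); pixel columns grow to the right and rows downward; lengths in mm; the calibration is good to about 2 mm. A picture is of the moment at which its call begins. There is no depth.
- ctrl.finish_job(): hands the job in, once; it reports no verdict.
Trained networks look in the newest picture that a camera, given by its name, has taken for a name from the list of things; names that differ only in an ending like _2 or _b are one class to them, and where a whole thing is asked for, a point or a joint stands for the part that bears it (a point fixed in the world has none). Each returns a list of dicts, best first, with "score" (0 to 1); they miss things now and then, are a little off and sometimes report something else, mostly with a low value. They report only what shows in the picture. A call takes as long as a camera call.
- ctrl.boxes_of(camera, thing): "rect" ([left, top, right, bottom] in pixels, round what is visible of it).
- ctrl.cut_out(camera, thing): "pixels" (384x512 bool, what is visible of it) and "rect" ([left, top, right, bottom] in pixels, round what is visible of it).
The state is a dict: "clock": time; "qpos": joint angles; "qd": joint speeds; "tau": joint torques, N m; "eef_pos": TCP position; "tool_rot": TCP orientation; "force": force on the tool from outside, world axes, zero at the start; "torque": the same for the moment, N m; "width": finger opening in mm.
Only numpy, scipy, OpenCV 4.12 (cv2) and the standard library are available. Lean on these libraries where they do the work, as an engineer would, in place of code of your own. Each camera call takes 0.05 s, during which the arm holds its last target.

## Working session

There is one attempt and no reset: what is moved stays moved. The work goes in short steps, Python scripts to look and compute and a shell command to move; the robot and the scene stay as the last step left them, time stands still between calls to the robot, and variables do not carry over. Pictures are saved under pics/ and viewed, and the job is handed in when it is done.

```bash
ls; mkdir -p pics
python3 - <<'E'
from cell import ctrl
import cv2, numpy as np
s=ctrl.read_state(); print(s)
for n in("side","top"):
    d=ctrl.get_image(n); cv2.imwrite(f"pics/{n}0.png",d["img"][:,:,::-1])
    print(n,{k:v for k,v in d.items() if k!="img"})
    for t in("caddy_middle","caddy_eye","stand","peg_nose","keeper","chasing_hammer","ring_clamp","findings_dish","tape"):
        try: print(t,[(r["rect"],round(r["score"],2)) for r in ctrl.boxes_of(n,t)][:3])
        except Exception as e: print(t,e)
E
```

```text
pics
{'clock': 0.0, 'qpos': array([-1.26479287,  0.62936381,  0.03841907,  1.51836856, -0.02702049,
        0.99628898, -0.01995643]), 'qd': array([-0.00096579,  0.00135183, -0.00180964,  0.00020238, -0.00090296,
       -0.00119026,  0.00020289]), 'tau': array([ 4.38646466e-04, -5.63431621e+01,  1.22656748e+00, -1.93458509e+01,
        1.09482018e-02,  1.01734136e-02, -4.72667708e-06]), 'eef_pos': array([235.87062651, 605.02339699, 230.37702338]), 'tool_rot': array([-3.14158810e+00,  1.91171768e-03,  1.19904379e+00]), 'force': array([-0.64083999, -0.61832155,  0.36146714]), 'torque': array([ 0.00943032,  0.00352231, -0.00263864]), 'width': 85.52807701318545}
side {'vfov': 54.37534501191073, 'cx': 258.79615756146256, 'cy': 189.32200651430097, 'T': array([[ 8.52002163e-01, -3.78243999e-01,  3.61972086e-01,
         8.46467653e+02],
       [ 5.23452658e-01,  6.27953400e-01, -5.75909579e-01,
        -7.78426217e+02],
       [-9.46725954e-03,  6.80151457e-01,  7.33010482e-01,
         8.09804928e+02],
       [ 0.00000000e+00,  0.00000000e+00,  0.00000000e+00,
         1.00000000e+00]])}
c
[... 688 characters left out ...]
531730e+02],
       [ 1.75114279e-02,  1.77965128e-01,  9.83880970e-01,
         9.71588223e+02],
       [ 0.00000000e+00,  0.00000000e+00,  0.00000000e+00,
         1.00000000e+00]])}
caddy_middle [([251.5, 229.4, 313.1, 265.4], 0.87)]
caddy_eye [([253.7, 229.6, 312.6, 267.6], 0.64)]
stand [([230.6, 130.8, 274.1, 191.4], 0.77)]
peg_nose [([232.9, 133.6, 274.3, 190.4], 0.8)]
keeper [([247.5, 156.1, 257.5, 169.0], 0.63), ([322.6, 186.7, 384.0, 205.1], 0.26)]
chasing_hammer [([323.6, 191.6, 382.3, 206.9], 0.61)]
ring_clamp []
findings_dish [([306.9, 154.2, 338.0, 186.5], 0.68), ([149.4, 140.6, 171.4, 157.5], 0.16)]
tape [([146.5, 140.3, 171.1, 160.6], 0.5), ([232.2, 132.9, 275.3, 193.7], 0.2)]
```

Run:
```python
import cv2
for n,(x0,y0,x1,y1) in {"side":(150,140,360,290),"top":(220,120,330,280)}.items():
    im=cv2.imread(f"pics/{n}0.png"); c=im[y0:y1,x0:x1]
    k=3.7 
    cv2.imwrite(f"pics/{n}0c.png",cv2.resize(c,None,fx=k,fy=k,interpolation=cv2.INTER_CUBIC))
```

```text
(no output)
```

View pics/side0.png

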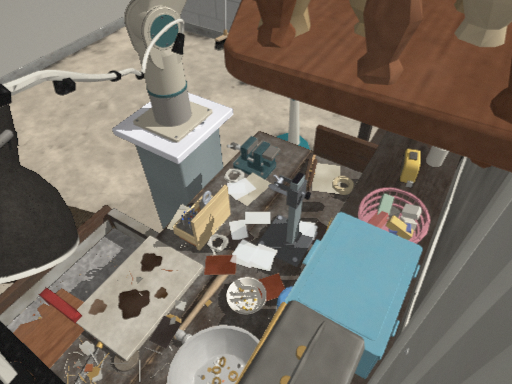

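View pics/top0.png

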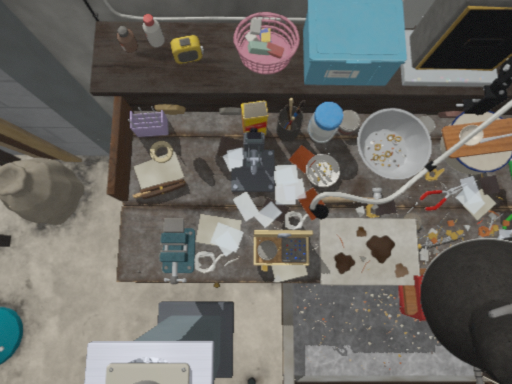

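```bash
ls pics
```

```text
side0.png
side0c.png
top0.png
top0c.png
```

View pics/side0c.png

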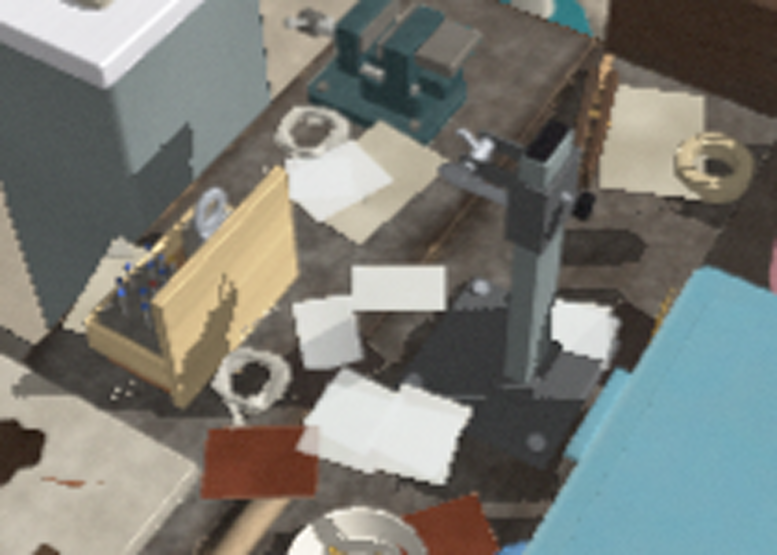

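View pics/top0c.png

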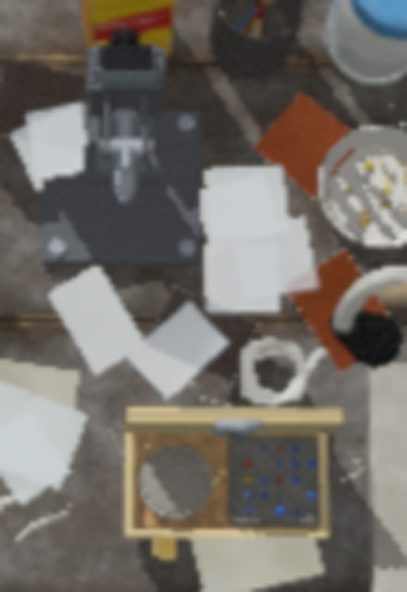

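```bash
cat > h.py <<'E'
import numpy as np, cv2
from cell import ctrl
from scipy.spatial.transform import Rotation as R
def cam(d):
    h=d["img"].shape[0]; f=h/2/np.tan(np.radians(d["vfov"])/2)
    return f,d["cx"],d["cy"],np.array(d["T"])
def proj(c,P):
    f,cx,cy,T=c; P=np.atleast_2d(P); q=(P-T[:3,3])@T[:3,:3]
    return np.c_[cx+f*q[:,0]/-q[:,2], cy-f*q[:,1]/-q[:,2]]
def ray(c,u,v):
    f,cx,cy,T=c; d=T[:3,:3]@np.array([(u-cx)/f,-(v-cy)/f,-1]); return T[:3,3],d/np.linalg.norm(d)
def atz(c,u,v,z):
    o,d=ray(c,u,v); return o+d*(z-o[2])/d[2]
def tri(c1,p1,c2,p2):
    o1,d1=ray(c1,*p1);o2,d2=ray(c2,*p2)
    A=np.array([d1,-d2]).T; s=np.linalg.lstsq(A,o2-o1,rcond=None)[0]
    a=o1+s[0]*d1;b=o2+s[1]*d2; return (a+b)/2,np.linalg.norm(a-b)
def crop(img,x0,y0,x1,y1,k,name,pts=()):
    c=cv2.resize(img[y0:y1,x0:x1,::-1],None,fx=k,fy=k,interpolation=cv2.INTER_LANCZOS4).copy()
    for i in range(x0,x1,10): cv2.putText(c,str(i),(int((i-x0+.5)*k),10),0,.35,(0,255,255),1); cv2.line(c,(int((i-x0+.5)*k),12),(int((i-x0+.5)*k),18),(0,255,255),1)
    for i in range(y0,y1,10): cv2.putText(c,str(i),(0,int((i-y0+.5)*k)),0,.35,(0,255,255),1); cv2.line(c,(25,int((i-y0+.5)*k)),(31,int((i-y0+.5)*k)),(0,255,255),1)
    for p in pts: cv2.drawMarker(c,(int((p[0]-x0+.5)*k),int((p[1]-y0+.5)*k)),(255,0,255),0,9,1)
    cv2.imwrite("pics/"+name,c)
E
python3 - <<'E'
from h import *
import pickle
D={n:ctrl.get_image(n) for n in("side","top")}
pickle.dump(D,open("d0.pkl","wb"))
s,t=D["side"]["img"],D["top"]["img"]
crop(s,165,175,245,260,7,"s_cad.png");crop(s,255,165,325,245,7,"s_st.png")
crop(t,245,222,320,272,9,"t_cad.png");crop(t,225,125,280,195,8,"t_st.png")
E
```

```text
(no output)
```

View pics/s_cad.png

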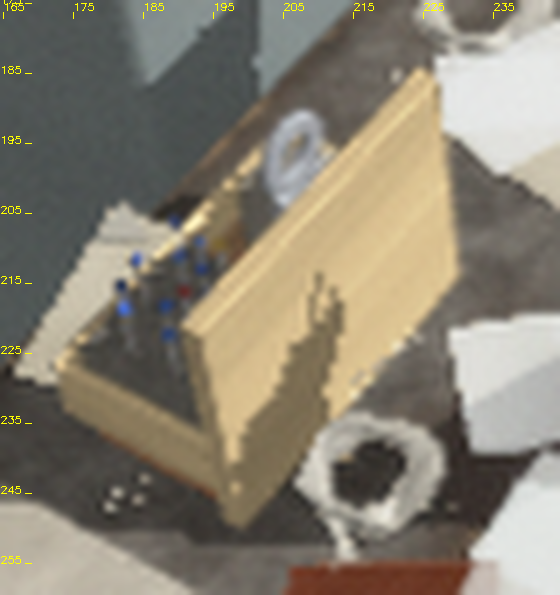

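View pics/s_st.png

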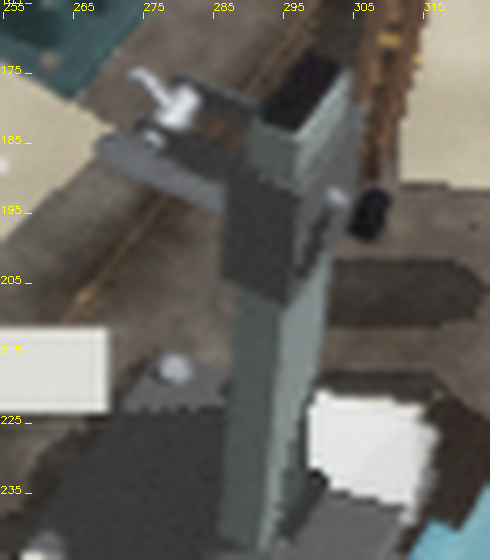

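View pics/t_cad.png

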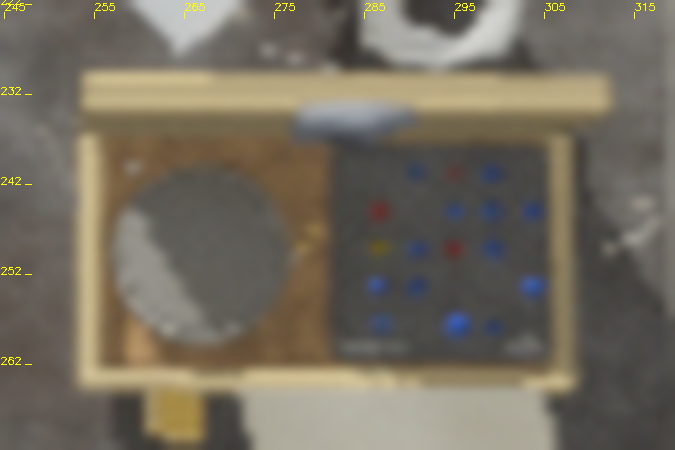

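View pics/t_st.png

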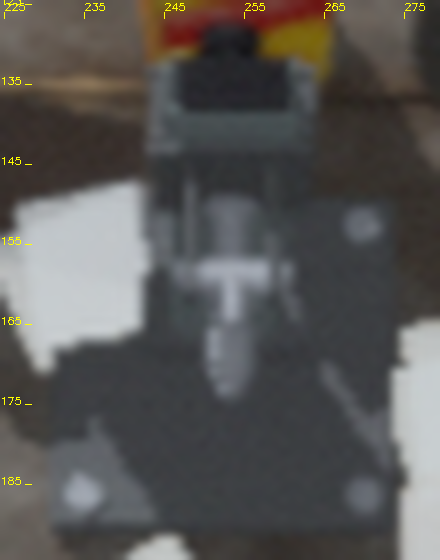

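```bash
cat > fit0.py <<'E'
from h import *
import pickle
from scipy.optimize import least_squares
D=pickle.load(open("d0.pkl","rb")); S,T=cam(D["side"]),cam(D["top"])
c=dict(tb=(5,58),tf=(-5,58),bb=(5,-58))
P=[((5,70,58),S,(227.4,187.1)),((-5,70,58),S,(224.2,184.1)),((5,-70,58),S,(194.1,223.1)),((-5,-70,58),S,(190.2,220.9)),((5,-70,-58),S,(198.8,249.9)),((5,70,-58),S,(229.9,213.1)),((-7.5,0,76),S,(206.6,196.4)),
((5,70,58),T,(253.6,229.5)),((5,-70,58),T,(312.2,229.7)),((-5,-70,58),T,(312.2,233.9)),((-5,70,58),T,(253.6,233.6))]
def W(p,l): 
    a=p[2]; return np.array([p[0]+np.cos(a)*l[0]-np.sin(a)*l[1],p[1]+np.sin(a)*l[0]+np.cos(a)*l[1],p[3]+l[2]])
def f(p): return np.concatenate([proj(k,W(p,l))[0]-uv for l,k,uv in P])
for fz in (0,1):
    g=f if fz else (lambda p:f([*p[:3],58]))
    r=least_squares(g,[400,-250,0,58][:4 if fz else 3]); print(r.x, np.degrees(r.x[2])); print(np.round(r.fun.reshape(-1,2),1).tolist())
print("nose",tri(S,(268.4,184.9),T,(253,174.25)), atz(T,253,174.25,178.5))
for uv in((230.8,190.5),(273.9,190.5),(273.9,149.5)): print(atz(T,*uv,12))
for uv in((147,492),(0,0)): pass
for uv in((234.3,186),(269.5,186.4),(269.3,152.3)): print("bolt",atz(T,*uv,13))
print("posttop",[atz(T,147/8+224.5,150/8+124.5,200),atz(T,318/8+224.5,150/8+124.5,200),atz(T,182/8+224.5,110/8+124.5,243),atz(T,290/8+224.5,110/8+124.5,243),atz(T,182/8+224.5,60/8+124.5,243)])
E
python3 fit0.py
```

```text
[ 4.24144196e+02 -3.33012034e+02  2.05046706e-03] 0.1174831086379846
[[0.4, -1.6], [0.4, -0.0], [-0.3, -0.3], [0.2, 0.1], [1.2, 0.6], [0.8, 1.1], [0.0, 0.1], [0.4, 0.4], [0.3, 0.5], [0.4, 0.5], [0.4, 0.5]]
[ 4.24159609e+02 -3.33027994e+02  2.07632820e-03  5.80649747e+01] 0.11896484293047185
[[0.4, -1.6], [0.4, -0.0], [-0.3, -0.3], [0.2, 0.1], [1.2, 0.6], [0.8, 1.1], [0.0, 0.1], [0.4, 0.4], [0.3, 0.5], [0.4, 0.5], [0.4, 0.5]]
nose (array([ 548.40440255, -259.98932117,  180.89687313]), np.float64(2.255406061616788)) [ 549.89598096 -259.28892203  178.5       ]
[ 545.78565198 -200.87186074   12.        ]
[ 546.72358892 -318.44814235   12.        ]
[ 663.41017273 -319.03746997   12.        ]
bolt [ 558.18738739 -210.26005373   13.        ]
bolt [ 557.85814078 -306.39636917   13.        ]
bolt [ 654.83837206 -306.11750643   13.        ]
posttop [array([ 615.91628149, -235.927169  ,  200.        ]), array([ 616.41765039, -283.9673439 ,  200.        ]), array([ 612.30652443, -245.92696614,  243.        ]), array([ 612.61400001, -274.65292952,  243.        ]), array([ 626.28485498, -245.81271713,  243.        ])]
```

```bash
cat >> fit0.py <<'E'
print("ball",tri(S,(180,45),T,(319,212)),"lower joint",tri(S,(65,86),T,(430,168)))
print("hammer?",atz(T,378,192,10))
E
python3 fit0.py | tail -2; sed -n 1p /dev/null
python3 - <<'E'
from h import *; import pickle
D=pickle.load(open("d0.pkl","rb"))
crop(D["side"]["img"],100,0,260,120,5,"s_ball.png");crop(D["top"]["img"],210,110,400,260,4,"t_mid.png")
E
```

```text
ball (array([ 416.75808603, -338.85405161,  518.14630065]), np.float64(4.024086151895524)) lower joint (array([ 444.93072981, -517.23995119,  543.77302967]), np.float64(92.1078686931014))
hammer? [ 545.21119243 -605.02361537   10.        ]
```

View pics/s_ball.png

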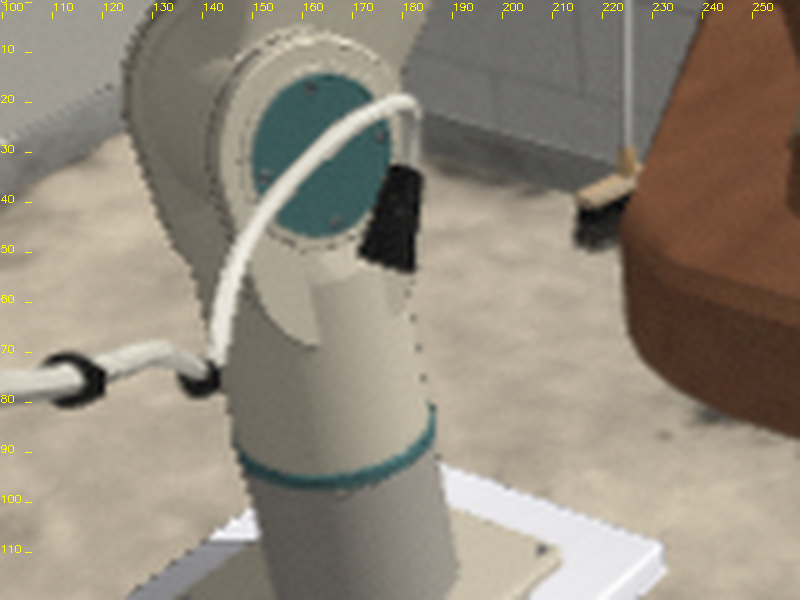

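View pics/t_mid.png

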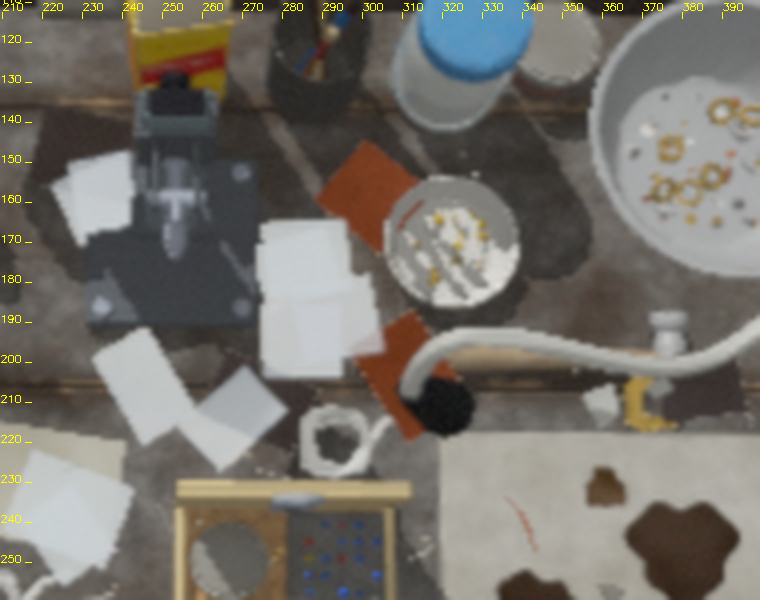

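```bash
cat >> h.py <<'E'
def go(pos,rpy=None,grip=""):
    s=ctrl.read_state(); p=np.array(s["eef_pos"]); Rc=R.from_euler("xyz",s["tool_rot"])
    sh=Rc.inv().apply(np.array(pos)-p)/40
    Rt=Rc if rpy is None else R.from_euler("xyz",rpy)
    rv=np.degrees((Rc.inv()*Rt).as_rotvec())
    print("clock",round(s["clock"],2),"pos",p.round(1),"rot",np.round(s["tool_rot"],3),"F",np.round(s["force"],1),"w",round(s["width"],1))
    print("row: ",*sh.round(3),*rv.round(1),grip," dist",(np.linalg.norm(sh)*40).round(0))
E
python3 -c "
from h import *
go([520,150,320],[np.pi,0,0.4])"
```

```text
clock 1.1 pos [236.1 605.6 231.3] rot [-3.142 -0.     1.199] F [-0.7 -0.3  0.5] w 85.2
row:  -8.034 10.75 -2.218 -0.0 -0.0 45.8   dist 544.0
```

```bash
python3 -m creep '-8.03 10.75 -2.22 0 0 45.8 0.3;-8.03 10.75 -2.22 0 0 45.8 0.3;-8.03 10.75 -2.22 0 0 45.8 0.3;-8.03 10.75 -2.22 0 0 45.8 0.3;-8.03 10.75 -2.22 0 0 45.8 0.3;-8.03 10.75 -2.22 0 0 45.8 0.3;-8.03 10.75 -2.22 0 0 45.8 0.3;-8.03 10.75 -2.22 0 0 45.8 0.3;-8.03 10.75 -2.22 0 0 45.8 0.3;-8.03 10.75 -2.22 0 0 45.8 0.3'; python3 -c "
from h import *
print(ctrl.read_state()['qpos'].round(2))
go([500,-130,300],[np.pi-0.5,0,0])"
```

```text
clock: 1.93
eef_pos: [454.3, 255.1, 300.0]
tool_rot: [-3.141, -0.001, 0.4]
force: [-0.3, 0.5, -0.2]
width: 59.9
[-0.79  0.38  0.31  1.79 -0.14  1.   -0.02]
clock 1.93 pos [454.3 255.1 300. ] rot [-3.141e+00 -1.000e-03  4.000e-01] F [-0.3  0.5 -0.2] w 59.9
row:  -2.695 9.312 -0.005 -28.3 -5.8 22.4   dist 388.0
```

```bash
python3 -m creep '-2.7 9.3 0 -28.3 -5.8 22.4 0.3;-2.7 9.3 0 -28.3 -5.8 22.4 0.3;-2.7 9.3 0 -28.3 -5.8 22.4 0.3;-2.7 9.3 0 -28.3 -5.8 22.4 0.3;-2.7 9.3 0 -28.3 -5.8 22.4 0.3;-2.7 9.3 0 -28.3 -5.8 22.4 0.3;-2.7 9.3 0 -28.3 -5.8 22.4 0.3;-2.7 9.3 0 -28.3 -5.8 22.4 0.3;-2.7 9.3 0 -28.3 -5.8 22.4 0.3;-2.7 9.3 0 -28.3 -5.8 22.4 0.3'; python3 -c "
from h import *
print(ctrl.read_state()['qpos'].round(2))
t=0.5
g=np.array([424.1,-333+52,106]); z=np.array([0,-np.sin(t),-np.cos(t)])
print(g+19*z, g-81*z)
go(g-81*z,[np.pi-0.5,0,0.002])"
```

```text
clock: 2.77
eef_pos: [497.3, -134.9, 300.7]
tool_rot: [2.638, 0.0, -0.009]
force: [-0.6, -1.5, 0.1]
width: 59.7
[-0.58  0.45  0.66  1.91  0.31  0.88 -0.18]
[ 424.1        -290.10908523   89.32593132] [ 424.1        -242.16653137  177.08418751]
clock 2.77 pos [ 497.3 -134.9  300.7] rot [ 2.638  0.    -0.009] F [-0.6 -1.5  0.1] w 59.7
row:  -1.806 0.868 4.008 0.2 0.3 -0.5   dist 179.0
```

```bash
python3 -m creep '-1.81 0.87 4 0 0.3 0 0.3;-1.81 0.87 4 0 0.3 0 0.3;-1.81 0.87 4 0 0.3 0 0.3;-1.81 0.87 4 0 0.3 0 0.3;-1.81 0.87 4 0 0.3 0 0.3;-1.81 0.87 4 0 0.3 0 0.3;-1.81 0.87 4 0 0.3 0 0.3;-1.81 0.87 4 0 0.3 0 0.3'; python3 -c "
from h import *
print(ctrl.read_state()['qpos'].round(2))
go([424.1,-290.1,89.3],[np.pi-0.5,0,0.002])
D={n:ctrl.get_image(n) for n in('side','top')}
cv2.imwrite('pics/s1.png',D['side']['img'][:,:,::-1]);crop(D['top']['img'],220,120,350,280,4,'t1.png')"
```

```text
clock: 3.43
eef_pos: [428.4, -234.5, 176.4]
tool_rot: [2.641, -0.006, 0.005]
force: [1.0, 0.6, 0.1]
width: 59.7
[-0.37  0.59  0.68  2.21  0.39  0.36 -0.15]
clock 3.43 pos [ 428.4 -234.5  176.4] rot [ 2.641 -0.006  0.005] F [1.  0.6 0.1] w 59.7
row:  -0.127 0.175 2.577 0.0 -0.4 -0.0   dist 103.0
```

View pics/s1.png

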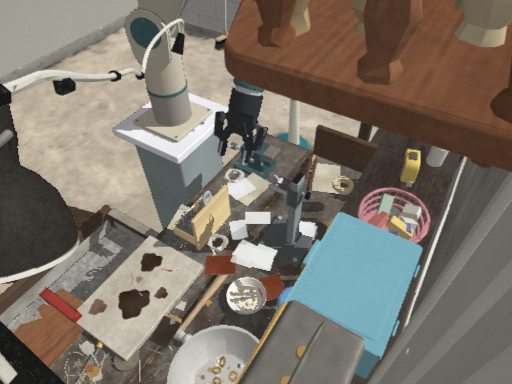

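View pics/t1.png

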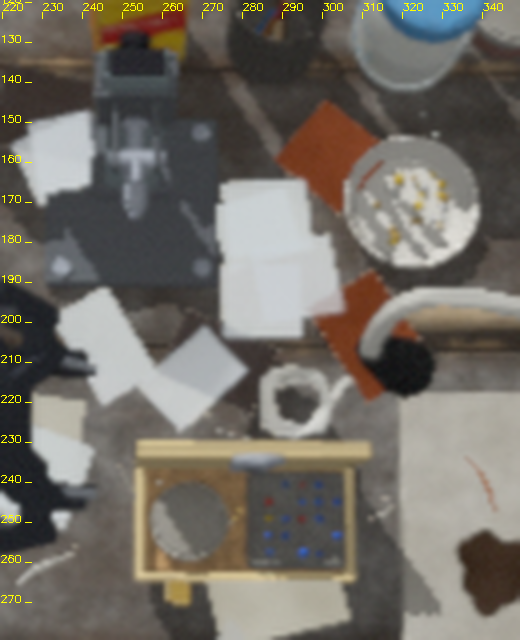

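```bash
python3 -m creep '-0.12 0.17 0.8 0 -0.3 0 0.3;-0.12 0.17 1.6 0 -0.3 0 0.3;-0.12 0.17 2 0 -0.3 0 0.3;-0.12 0.17 2.3 0 -0.3 0 0.3;-0.12 0.17 2.5 0 -0.3 0 0.3;-0.12 0.17 2.57 0 -0.3 0 0.3;-0.12 0.17 2.57 0 -0.3 0 0.3;-0.12 0.17 2.57 0 -0.3 0 0.3;-0.12 0.17 2.57 0 -0.3 0 0.3'; python3 -c "
from h import *
print(ctrl.read_state()['qpos'].round(2))
go([424.1,-290.1,89.3],[np.pi-0.5,0,0.002])
D={n:ctrl.get_image(n) for n in('side','top')}
crop(D['side']['img'],150,120,270,260,4,'s2.png');crop(D['top']['img'],220,120,350,280,4,'t2.png')"
```

```text
clock: 4.28
eef_pos: [423.0, -290.2, 89.6]
tool_rot: [2.64, -0.001, 0.001]
force: [-0.5, 0.0, -0.2]
width: 59.4
[-0.05  0.73  0.4   2.24  1.21  0.24 -0.94]
clock 4.28 pos [ 423.  -290.2   89.6] rot [ 2.64e+00 -1.00e-03  1.00e-03] F [-0.5  0.  -0.2] w 59.4
row:  0.027 -0.006 0.005 0.1 0.0 -0.1   dist 1.0
```

View pics/s2.png

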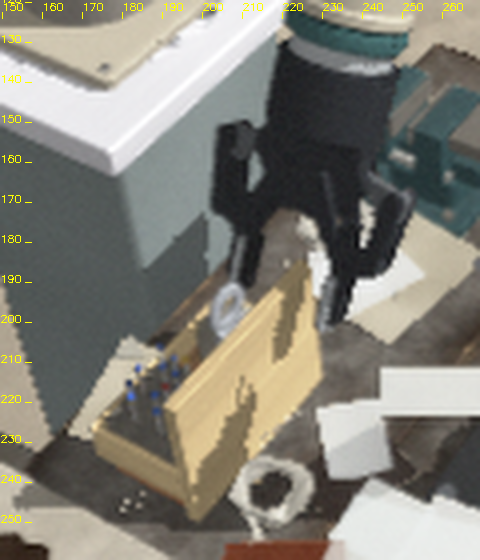

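View pics/t2.png

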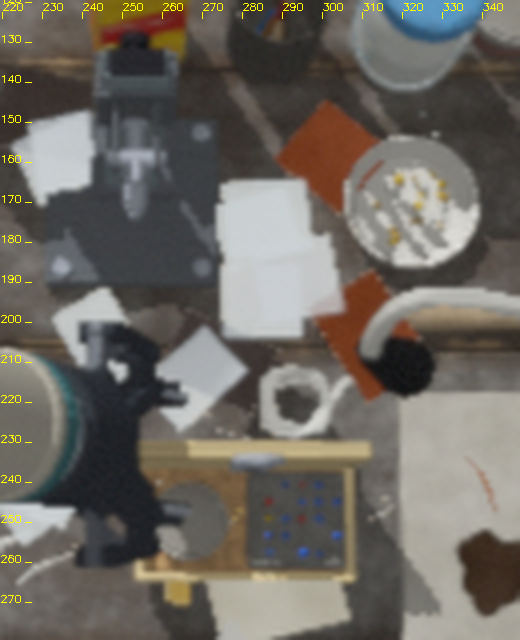

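```bash
python3 -m creep '0.02 0 0 0 0 0 0.3;0.02 0 0 0 0 0 1;0.02 0 0 0 0 0 1;0.02 0 0 0 0 0 1;0.02 0 0 0 0 0 1;0.02 0 0 0 0 0 1;0.02 0 0 0 0 0 1;0.02 0 0 0 0 0 1'; python3 -c "
from h import *
print(ctrl.read_state()['qpos'].round(2))
go([424.1,-290.1,89.3],[np.pi-0.5,0,0.002])"
```

```text
clock: 5.05
eef_pos: [423.1, -290.2, 88.6]
tool_rot: [2.642, 0.001, 0.001]
force: [0.9, 0.1, -2.5]
width: 9.5
[-0.05  0.73  0.39  2.24  1.2   0.24 -0.94]
clock 5.05 pos [ 423.1 -290.2   88.6] rot [2.642e+00 1.000e-03 1.000e-03] F [ 0.9  0.1 -2.5] w 9.5
row:  0.026 0.007 -0.017 -0.0 0.1 -0.0   dist 1.0
```

```bash
python3 -m creep '0 0.12 -0.22 0 0 0 1;0 0.24 -0.44 0 0 0 1;0 0.36 -0.66 0 0 0 1;0 0.48 -0.88 0 0 0 1;0 0.6 -1.1 0 0 0 1;0 0.6 -1.1 0 0 0 1'; python3 -c "
from h import *
print(ctrl.read_state()['qpos'].round(2))
go([423.1+95,-290.2+73,88.6+46],[2.641,0,0.001])"
```

```text
clock: 5.55
eef_pos: [422.7, -291.0, 140.1]
tool_rot: [2.641, -0.001, -0.002]
force: [0.2, -1.1, -3.5]
width: 9.2
[ 0.05  0.59  0.25  2.21  1.02  0.41 -0.72]
clock 5.55 pos [ 422.7 -291.   140.1] rot [ 2.641e+00 -1.000e-03 -2.000e-03] F [ 0.2 -1.1 -3.5] w 9.2
row:  2.382 -1.688 -0.765 0.0 0.0 -0.2   dist 121.0
```

```bash
python3 -m creep '0.4 -0.28 -0.13 0 0 0 1;0.8 -0.56 -0.26 0 0 0 1;1.2 -0.84 -0.39 0 0 0 1;1.6 -1.13 -0.51 0 0 0 1;2 -1.4 -0.64 0 0 0 1;2.2 -1.55 -0.7 0 0 0 1;2.38 -1.69 -0.77 0 0 0 1;2.38 -1.69 -0.77 0 0 0 1;2.38 -1.69 -0.77 0 0 0 1;2.38 -1.69 -0.77 0 0 0 1'; python3 -c "
from h import *; import pickle
print(ctrl.read_state()['qpos'].round(2))
go([423.1+95,-290.2+73,88.6+46],[2.641,0,0.001])
D={n:ctrl.get_image(n) for n in('side','top')}; pickle.dump(D,open('d3.pkl','wb'))
crop(D['side']['img'],215,150,325,250,7,'s3.png');crop(D['top']['img'],215,125,305,225,6,'t3.png')"
```

```text
clock: 6.38
eef_pos: [516.2, -217.8, 133.3]
tool_rot: [2.639, 0.003, -0.002]
force: [-1.1, 0.1, -3.8]
width: 9.0
[-0.03  0.66  0.11  2.    0.81  0.62 -0.65]
clock 6.38 pos [ 516.2 -217.8  133.3] rot [ 2.639e+00  3.000e-03 -2.000e-03] F [-1.1  0.1 -3.8] w 9.0
row:  0.047 0.003 -0.035 0.1 0.3 -0.1   dist 2.0
```

View pics/s3.png

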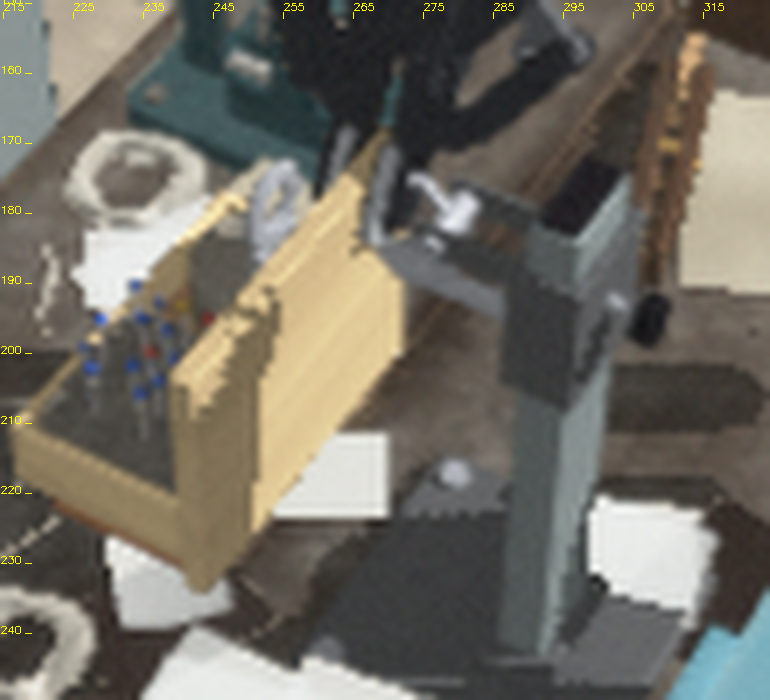

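View pics/t3.png

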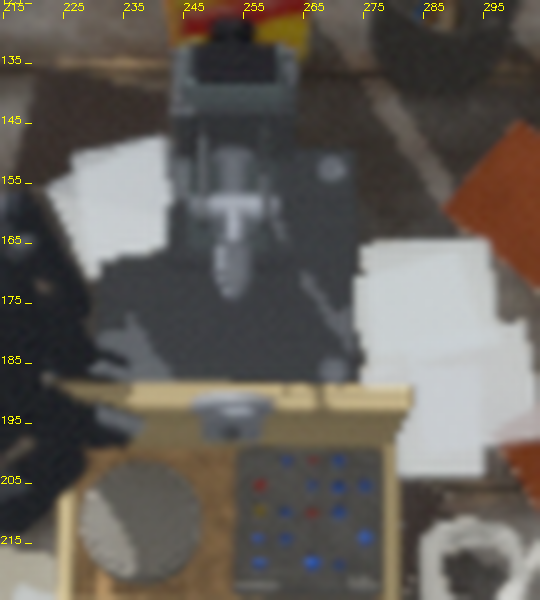

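```bash
cat > ov.py <<'E'
from h import *
import pickle,sys
def overlay(D,mid,rv,tag,sc=((215,150,325,250,7),(215,125,305,225,6))):
    Rm=R.from_rotvec(rv)
    L=[(a,b,c) for a in(5,-5) for b in(70,-70) for c in(58,-58)]+[(-7.5,16*np.cos(t),76+16*np.sin(t)) for t in np.arange(0,6.28,.785)]+[(-7.5,0,76)]
    P=Rm.apply(L)+mid
    for n,s in zip(("side","top"),sc):
        uv=proj(cam(D[n]),P); crop(D[n]["img"],*s,f"{n[0]}_{tag}.png",uv)
if __name__=="__main__":
    D=pickle.load(open("d3.pkl","rb"))
    overlay(D,np.array([424.1,-333,58])+np.array([516.9,-217.5,133.5])-np.array([423.1,-290.2,89]),[0,0,0],"o3")
E
python3 ov.py
```

```text
(no output)
```

View pics/s_o3.png

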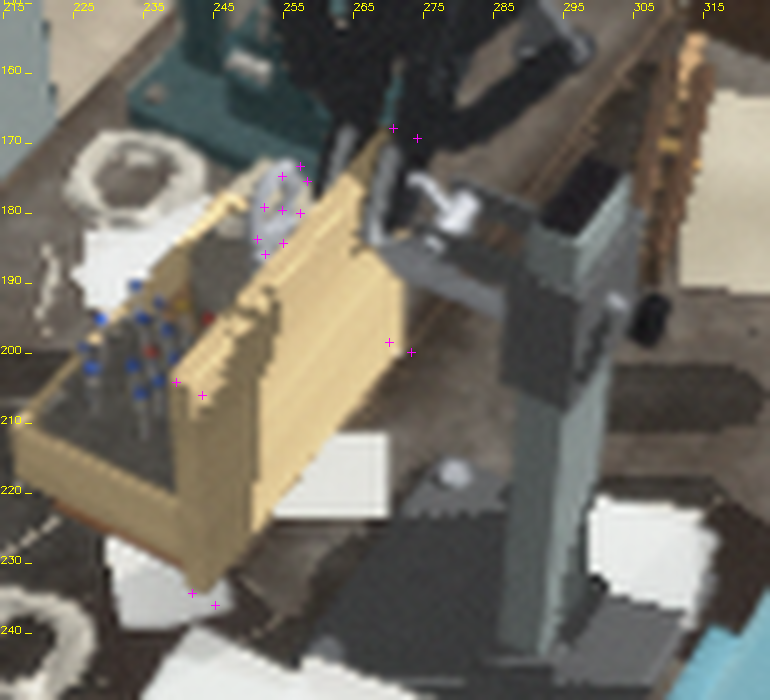

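View pics/t_o3.png

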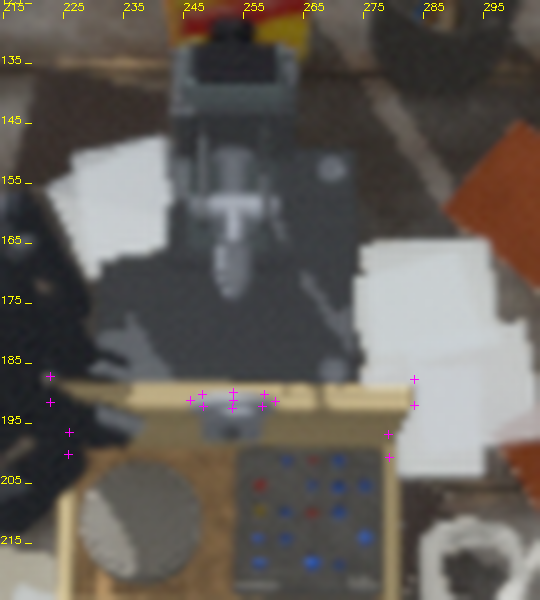

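```bash
cat > fit3.py <<'E'
from h import *; import pickle
from scipy.optimize import least_squares
D=pickle.load(open("d3.pkl","rb")); S,T=cam(D["side"]),cam(D["top"])
s=lambda x,y:(x/7+214.5,y/7+149.5); t=lambda x,y:(x/6+214.5,y/6+124.5)
P=[((-5,-70,58),S,s(175,378)),((5,-70,-58),S,s(208,592)),((5,70,-58),S,s(405,357)),((-7.5,0,76),S,s(276,211)),
((5,-70,58),T,t(412,385)),((-5,-70,58),T,t(412,408)),((-7.5,0,76),T,t(231,417))]
def f(p): 
    Rm=R.from_rotvec(p[3:]); return np.concatenate([proj(k,Rm.apply(l)+p[:3])[0]-uv-(.35,.45)*(k is T) for l,k,uv in P]+[np.r_[p[3:]-0]*3])
r=least_squares(f,[517,-260,102,0,0,0]); print(r.x[:3],np.degrees(r.x[3:])); print(r.fun.round(1))
print("eye",R.from_rotvec(r.x[3:]).apply([-7.5,0,76])+r.x[:3])
from ov import overlay
overlay(D,r.x[:3],r.x[3:],"f3")
E
python3 fit3.py
```

```text
Traceback (most recent call last):
  File "fit3.py", line 9, in <module>
    r=least_squares(f,[517,-260,102,0,0,0]); print(r.x[:3],np.degrees(r.x[3:])); print(r.fun.round(1))
  File "fit3.py", line 8, in f
    Rm=R.from_rotvec(p[3:]); return np.concatenate([proj(k,Rm.apply(l)+p[:3])[0]-uv-(.35,.45)*(k is T) for l,k,uv in P]+[np.r_[p[3:]-0]*3])
                                                    ~~~~~~~~~~~~~~~~~~~~~~~~~~~~~~~^~~~~~~~~~~~~~~~~~~
ValueError: operands could not be broadcast together with shapes (2,) (0,)
```

```bash
python3 -c "
from h import *
D={n:ctrl.get_image(n) for n in('side','top')}
import pickle;pickle.dump(D,open('d4.pkl','wb'))
crop(D['top']['img'],222,178,292,238,11,'t4.png');crop(D['side']['img'],225,165,285,245,9,'s4.png')
go([0,0,0])"
```

```text
clock 6.58 pos [ 517.1 -217.3  133.6] rot [ 2.64e+00  2.00e-03 -1.00e-03] F [ 0.3  0.5 -4.5] w 8.9
row:  -12.93 -6.363 0.345 0.0 0.0 0.0   dist 577.0
```

View pics/t4.png

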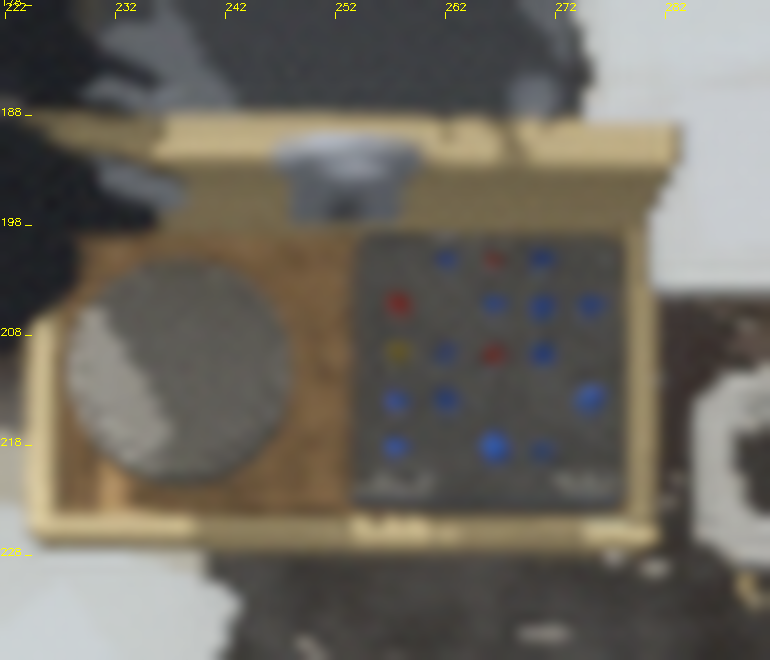

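View pics/s4.png

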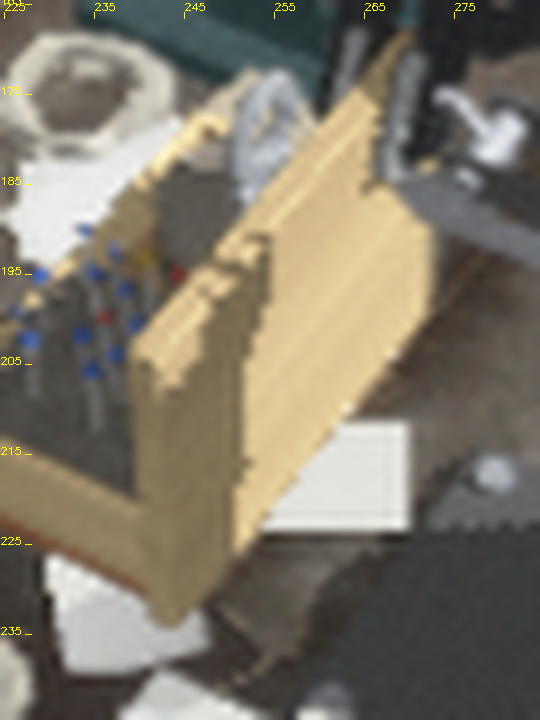

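```bash
cat > fit3.py <<'E'
from h import *; import pickle
from scipy.optimize import least_squares
D=pickle.load(open("d4.pkl","rb")); S,T=cam(D["side"]),cam(D["top"])
s=lambda x,y:(x/9+224.5,y/9+164.5); t=lambda x,y:(x/11+221.5,y/11+177.5)
# initial pose known (424.1,-333,58): tray corners via ray at z=46
for uv in((253.6,264.7),(308.8,265.0)): print("tray local",atz(T,*uv,46)-[424.1,-333,58])
tr=[atz(T,*uv,46)-[424.1,-333,58] for uv in((253.6,264.7),(308.8,265.0))]
b=lambda k:np.array([.4,.45]) if k is T else np.array([.4,.0])
P=[((-5,-70,58),S,s(132,358)),((5,-70,-58),S,s(180,628)),((5,70,-58),S,s(430,310)),((-7.5,0,76),S,s(266,132)),
((5,-70,58),T,t(678,124)),((-5,-70,58),T,t(678,165)),(tr[0],T,t(25,545)),(tr[1],T,t(658,545))]
def f(p): 
    Rm=R.from_rotvec(p[3:]); return np.concatenate([proj(k,Rm.apply(l)+p[:3])[0]-uv-b(k) for l,k,uv in P]+[proj(T,Rm.apply([5,30,58])+p[:3])[0][1:]-188.15])
r=least_squares(f,[517,-260,102,0,0,0],loss="soft_l1"); print(r.x[:3],np.degrees(r.x[3:])); print(r.fun[:-1].reshape(-1,2).round(1).tolist(),r.fun[-1])
print("eye",R.from_rotvec(r.x[3:]).apply([-7.5,0,76])+r.x[:3])
from ov import overlay
overlay(D,r.x[:3],r.x[3:],"f3",((215,150,325,250,7),(222,178,292,238,11)))
E
python3 fit3.py
```

```text
tray local [-76.81145706  69.46985935 -12.        ]
tray local [-76.95188171 -70.89871693 -12.        ]
[ 514.945214   -259.23002738  102.53532889] [0.82159949 0.72918669 0.34218522]
[[-0.4, -0.2], [-0.3, 0.8], [-0.3, -0.3], [-0.3, 0.1], [-0.1, -0.6], [-0.1, -0.1], [-0.1, -0.3], [-0.5, -0.2]] 0.24881405095337072
eye [ 508.41637416 -260.36235006  178.61648356]
```

View pics/s_f3.png

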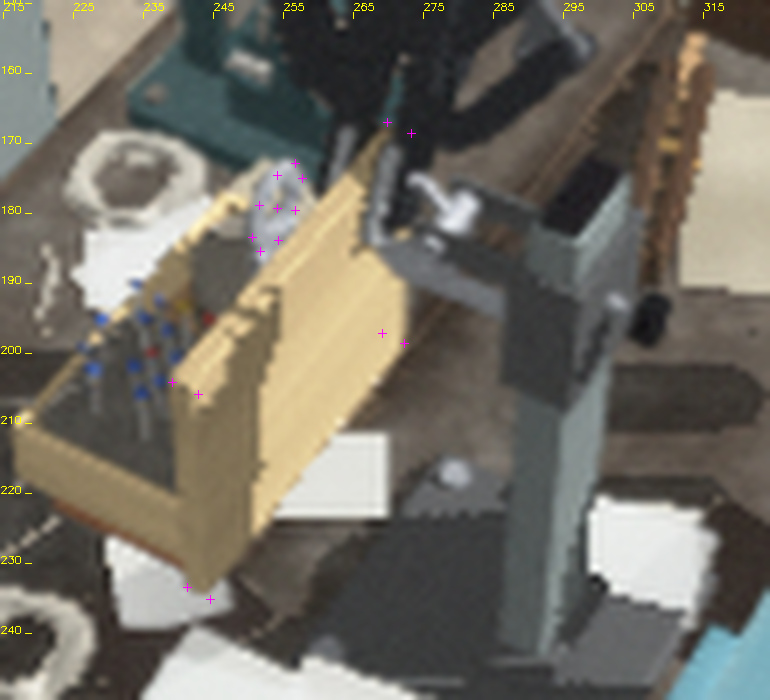

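View pics/t_f3.png

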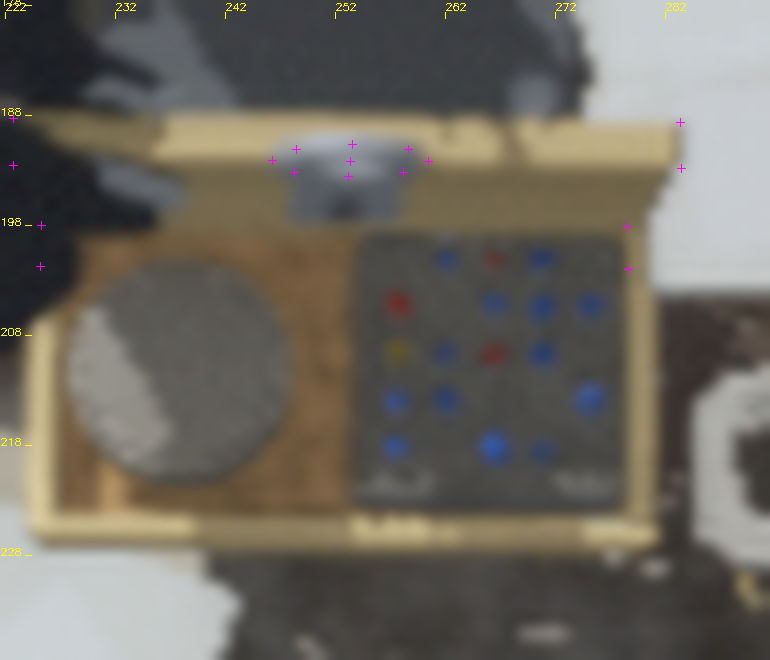

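```bash
cat > n.py <<'E'
from h import *; import pickle
D=pickle.load(open("d0.pkl","rb")); S,T=cam(D["side"]),cam(D["top"])
print(tri(S,(268.8,184.9),T,(253.5,174.6)))
crop(D["side"]["img"],262,168,302,208,16,"s_n.png");crop(D["top"]["img"],240,150,268,180,20,"t_n.png")
E
python3 n.py
```

```text
(array([ 548.47309783, -260.40739319,  180.90905496]), np.float64(0.023718268958105665))
```

View pics/s_n.png

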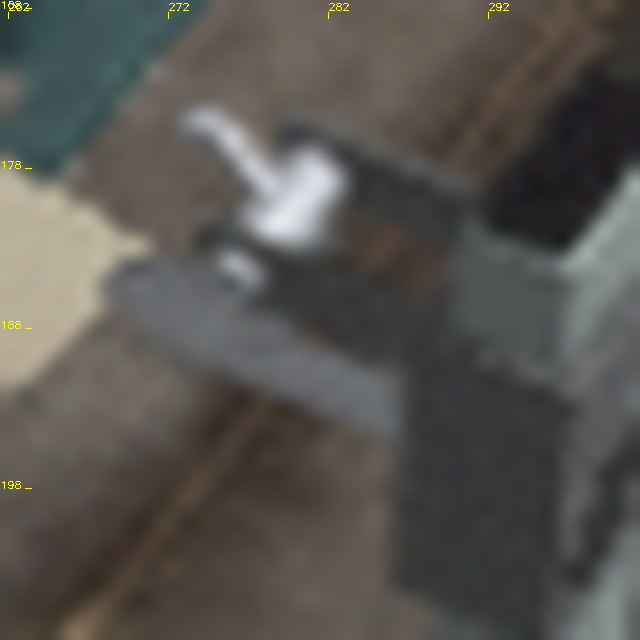

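View pics/t_n.png

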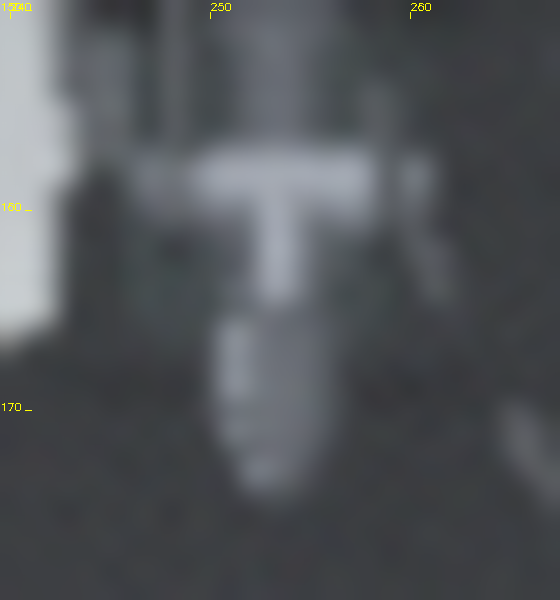

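```bash
python3 -m creep '0.3 0.02 -0.04 0 0 0 1;0.6 0.02 -0.04 0 0 0 1;0.8 0.02 -0.04 0 0 0 1;0.9 0.02 -0.04 0 0 0 1;0.9 0.02 -0.04 0 0 0 1;0.9 0.02 -0.04 0 0 0 1;0.9 0.02 -0.04 0 0 0 1'; python3 -c "
from h import *; import pickle
go([517.1+36,-217.3,135.6])
D={n:ctrl.get_image(n) for n in('side','top')};pickle.dump(D,open('d5.pkl','wb'))
print(ctrl.read_state()['force'])
crop(D['top']['img'],222,148,292,208,11,'t5.png');crop(D['side']['img'],235,155,305,225,9,'s5.png')
"
```

```text
clock: 7.17
eef_pos: [552.8, -216.7, 134.9]
tool_rot: [2.64, 0.003, -0.001]
force: [0.2, 0.6, -3.9]
width: 9.1
clock 7.17 pos [ 552.8 -216.7  134.9] rot [ 2.64e+00  3.00e-03 -1.00e-03] F [ 0.2  0.6 -3.9] w 9.1
row:  0.007 0.022 -0.007 0.0 0.0 0.0   dist 1.0
[ 0.30755421  0.10322432 -2.90511082]
```

View pics/t5.png

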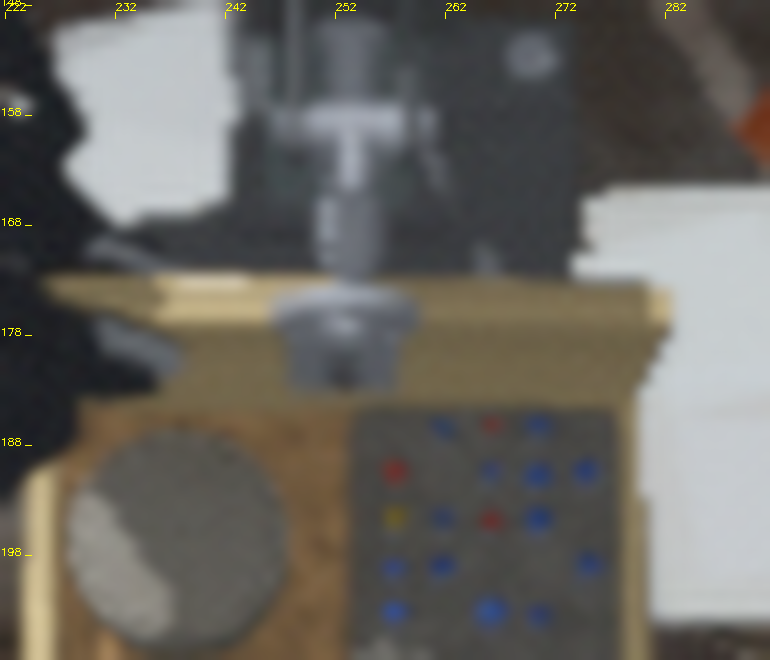

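View pics/s5.png

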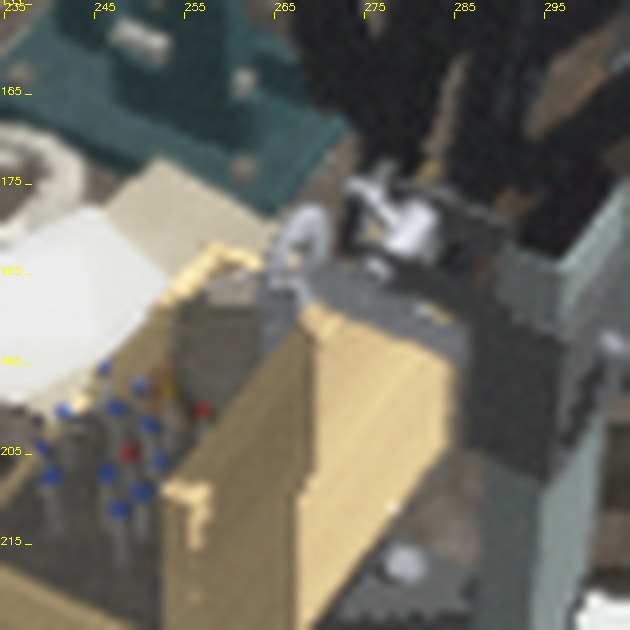

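Run:
```python
from h import *; import pickle
D=pickle.load(open("d5.pkl","rb")); S=cam(D["side"]);T=cam(D["top"])
e=np.array([552.9,-216.7,135.1])+[-8.2,-43,45]
print(e,proj(S,[e,[548.4,-260.4,180.5]])-[.4,0])
pts=[e+[0,r*np.cos(t),r*np.sin(t)] for r in(8,16) for t in np.arange(0,6.28,.52)]
crop(D['side']['img'],250,165,290,205,16,'s5b.png',np.r_[proj(S,pts)-[.4,0],proj(S,[[548.4,-260.4,180.5]])-[.4,0]])
```

```text
[ 544.7 -259.7  180.1] [[267.15830697 184.34289553]
 [268.37764534 185.00639476]]
```

View pics/s5b.png

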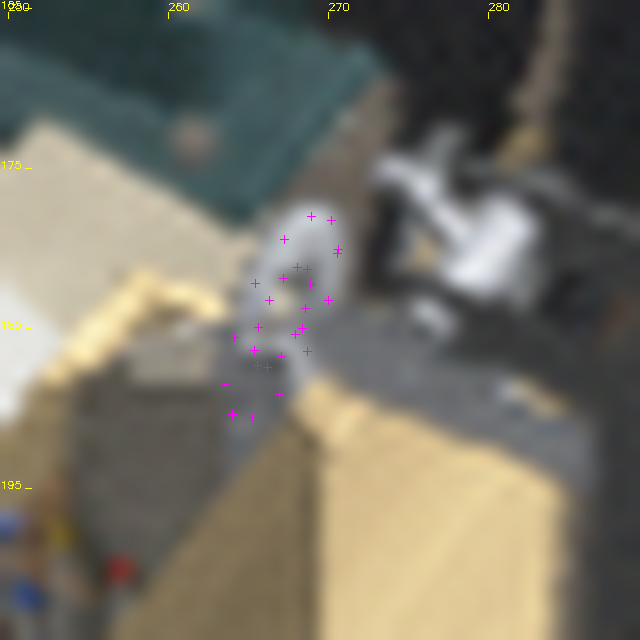

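```bash
python3 -m creep '0.05 0 0 0 0 0 1;0.1 0 0 0 0 0 1;0.15 0 0 0 0 0 1;0.15 0 0 0 0 0 1';python3 -m creep '0.05 0 0 0 0 0 1;0.1 0 0 0 0 0 1;0.1 0 0 0 0 0 1'
```

```text
clock: 7.6
eef_pos: [560.7, -216.3, 135.2]
tool_rot: [2.641, 0.0, 0.0]
force: [-0.2, -0.1, -3.2]
width: 9.6
clock: 7.85
eef_pos: [564.6, -216.3, 135.1]
tool_rot: [2.641, 0.001, 0.0]
force: [-0.1, 0.6, -3.2]
width: 9.2
```

```bash
python3 -m creep '0.03 0 0 0 0 0 1;0.06 0 0 0 0 0 1;0.06 0 0 0 0 0 1';python3 -c "
from h import *; import pickle
print(ctrl.read_state()['force'],ctrl.read_state()['eef_pos'])
D={n:ctrl.get_image(n) for n in('side','top')}
crop(D['top']['img'],232,138,272,188,12,'t6.png');crop(D['side']['img'],250,165,300,205,14,'s6.png')
"
```

```text
clock: 8.1
eef_pos: [566.7, -216.4, 135.1]
tool_rot: [2.641, 0.001, 0.0]
force: [0.4, -0.1, -3.1]
width: 9.1
[ 0.40302679 -0.08779189 -3.10691383] [ 566.66392328 -216.40166409  135.12649927]
```

View pics/t6.png

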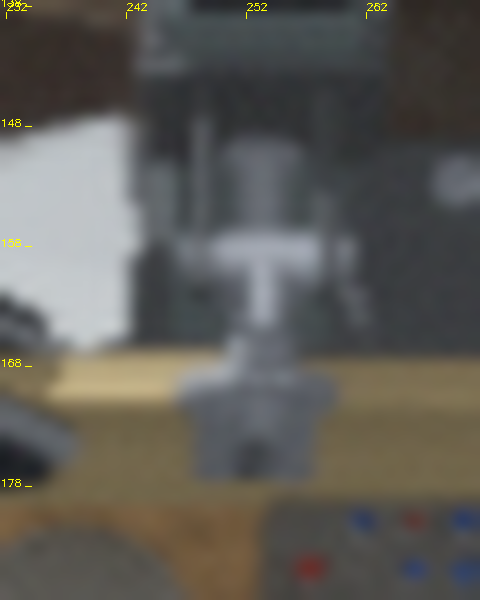

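View pics/s6.png

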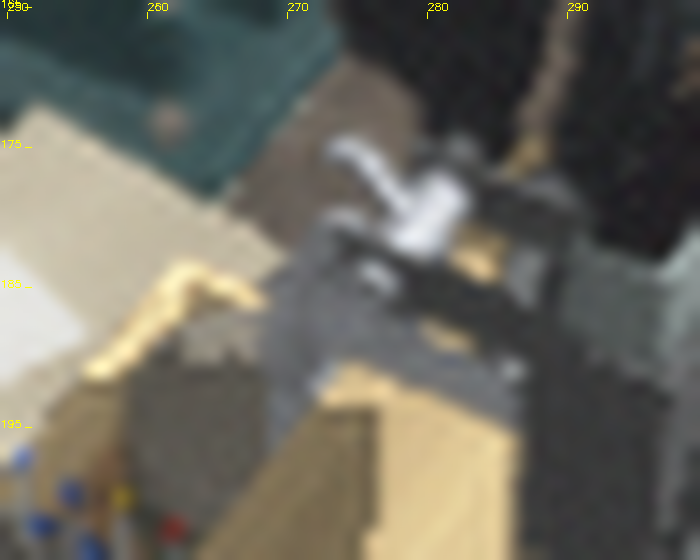

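```bash
python3 -m creep '0.04 0.015 0.008 0 0 0 1;0.08 0.015 0.008 0 0 0 1;0.1 0.015 0.008 0 0 0 1;0.1 0.015 0.008 0 0 0 1'
```

```text
clock: 8.53
eef_pos: [570.7, -217.1, 135.1]
tool_rot: [2.641, 0.001, 0.0]
force: [0.1, -0.4, -3.6]
width: 8.6
```

```bash
python3 -m creep '0.03 0 0 0 0 0 1;0.06 0 0 0 0 0 1;0.1 0 0 0 0 0 1;0.1 0 0 0 0 0 1'
```

```text
clock: 8.87
eef_pos: [574.8, -217.0, 135.1]
tool_rot: [2.641, 0.001, 0.0]
force: [0.2, 0.6, -3.1]
width: 9.3
```

```bash
python3 -m creep '0.03 0 0 0 0 0 1;0.06 0 0 0 0 0 1;0.1 0 0 0 0 0 1;0.1 0 0 0 0 0 1'; python3 -m creep '0.03 0 0 0 0 0 1;0.06 0 0 0 0 0 1;0.1 0 0 0 0 0 1;0.1 0 0 0 0 0 1'
```

```text
clock: 9.2
eef_pos: [578.8, -217.1, 135.1]
tool_rot: [2.641, 0.001, 0.0]
force: [-0.6, -0.9, -2.9]
width: 9.0
clock: 9.53
eef_pos: [582.7, -217.1, 135.1]
tool_rot: [2.641, 0.001, 0.0]
force: [0.3, 0.4, -4.0]
width: 8.8
```

```bash
python3 -m creep '0.03 0 0 0 0 0 1;0.06 0 0 0 0 0 1;0.1 0 0 0 0 0 1;0.15 0 0 0 0 0 1;0.15 0 0 0 0 0 1';python3 -c "
from h import *; import pickle
print(ctrl.read_state()['force'],ctrl.read_state()['eef_pos'])
D={n:ctrl.get_image(n) for n in('side','top')}
crop(D['top']['img'],215,128,285,198,10,'t7.png');crop(D['side']['img'],245,145,315,215,10,'s7.png')
"
```

```text
clock: 9.95
eef_pos: [588.9, -217.0, 135.1]
tool_rot: [2.641, 0.001, 0.0]
force: [0.0, 0.2, -3.0]
width: 9.1
[ 0.01784165  0.20208142 -2.98795746] [ 588.92251608 -217.03259614  135.11756117]
```

View pics/t7.png

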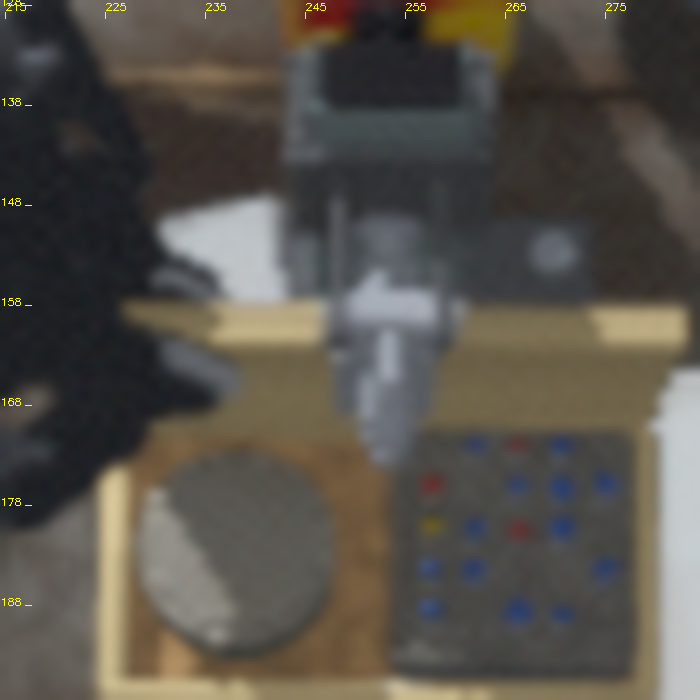

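View pics/s7.png

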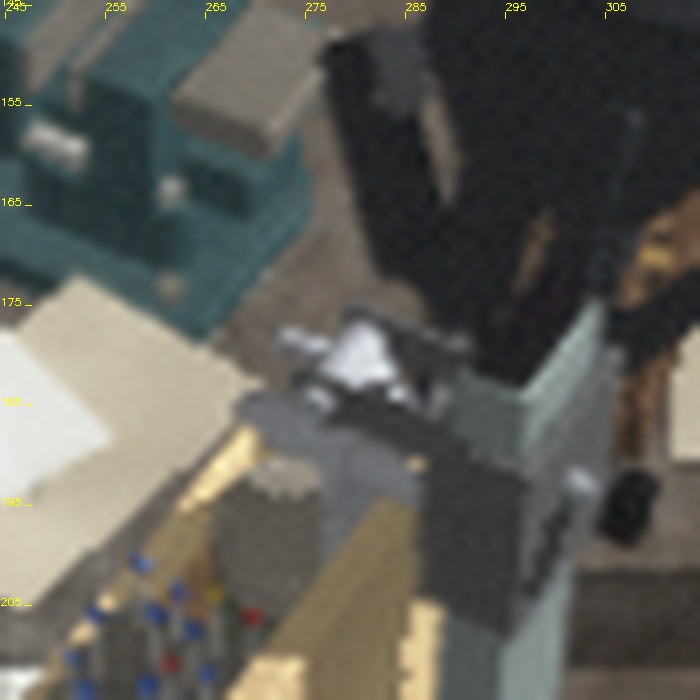

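```bash
python3 -m creep '0.04 0 0 0 0 0 1;0.08 0 0 0 0 0 1;0.12 0 0 0 0 0 1;0.16 0 0 0 0 0 1;0.2 0 0 0 0 0 1;0.2 0 0 0 0 0 1'
```

```text
clock: 10.55
eef_pos: [596.9, -217.0, 135.1]
tool_rot: [2.641, 0.001, 0.0]
force: [-0.6, 0.0, -3.9]
width: 8.8
```

```bash
python3 -m creep '0.03 0 0 0 0 0 1;0.06 0 0 0 0 0 1;0.1 0 0 0 0 0 1;0.1 0 0 0 0 0 1'
```

```text
clock: 10.88
eef_pos: [600.9, -217.0, 135.1]
tool_rot: [2.641, 0.001, 0.0]
force: [0.5, 0.1, -4.3]
width: 9.5
```

```bash
python3 -m creep '0.025 0 0 0 0 0 1;0.05 0 0 0 0 0 1;0.05 0 0 0 0 0 1'
```

```text
clock: 11.13
eef_pos: [602.6, -217.1, 135.1]
tool_rot: [2.641, 0.001, 0.0]
force: [1.0, 0.4, -3.9]
width: 9.3
```

```bash
python3 -m creep '0.025 0 0 0 0 0 1;0.025 0 0 0 0 0 1';python3 -m creep '0.025 0 0 0 0 0 1;0.025 0 0 0 0 0 1'
```

```text
clock: 11.3
eef_pos: [603.5, -217.1, 135.1]
tool_rot: [2.641, 0.001, 0.0]
force: [0.4, -0.2, -3.9]
width: 9.3
clock: 11.47
eef_pos: [604.5, -217.1, 135.1]
tool_rot: [2.641, 0.001, 0.0]
force: [0.5, -0.3, -3.5]
width: 9.3
```

```bash
python3 -m creep '0.025 0 0 0 0 0 1;0.025 0 0 0 0 0 1'
```

```text
clock: 11.63
eef_pos: [605.6, -217.1, 135.1]
tool_rot: [2.641, 0.001, 0.0]
force: [-0.4, -0.1, -4.5]
width: 9.4
```

```bash
python3 -m creep '0.025 0 0 0 0 0 1;0.025 0 0 0 0 0 1'
```

```text
clock: 11.8
eef_pos: [606.4, -217.1, 135.1]
tool_rot: [2.641, 0.001, -0.0]
force: [-0.2, 0.9, -3.8]
width: 9.1
```

```bash
python3 -m creep '0.025 0 0 0 0 0 1;0.025 0 0 0 0 0 1'
```

```text
clock: 11.97
eef_pos: [606.8, -217.2, 135.0]
tool_rot: [2.64, 0.002, -0.001]
force: [-1.7, -0.1, -2.3]
width: 9.1
```

```bash
python3 -m creep '-0.03 0 0 0 0 0 1;-0.03 -0.012 0.022 0 0 0 1;-0.03 -0.024 0.044 0 0 0 1;-0.03 -0.036 0.066 0 0 0 1;-0.03 -0.048 0.088 0 0 0 1;-0.03 -0.048 0.088 0 0 0 1'
```

```text
clock: 12.47
eef_pos: [606.2, -217.0, 130.8]
tool_rot: [2.641, 0.001, 0.0]
force: [0.7, -0.1, -4.1]
width: 9.2
```

```bash
python3 -m creep '0 -0.012 0.022 0 0 0 1;0 -0.012 0.022 0 0 0 1'
```

```text
clock: 12.63
eef_pos: [606.2, -217.1, 129.9]
tool_rot: [2.641, 0.001, 0.0]
force: [1.0, 0.7, -3.1]
width: 9.2
```

```bash
python3 -m creep '0 -0.012 0.022 0 0 0 1;0 -0.012 0.022 0 0 0 1'; python3 -c "
from h import *
print(ctrl.read_state()['force'],ctrl.read_state()['eef_pos'])
D={n:ctrl.get_image(n) for n in('side','top')}
crop(D['top']['img'],215,128,285,198,10,'t8.png');crop(D['side']['img'],245,145,315,215,10,'s8.png')
"
```

```text
clock: 12.8
eef_pos: [606.1, -217.1, 128.9]
tool_rot: [2.641, 0.001, -0.0]
force: [-0.7, 0.3, -3.4]
width: 9.2
[-0.6877716   0.29069654 -3.43205726] [ 606.13811881 -217.06313759  128.90615317]
```

View pics/t8.png

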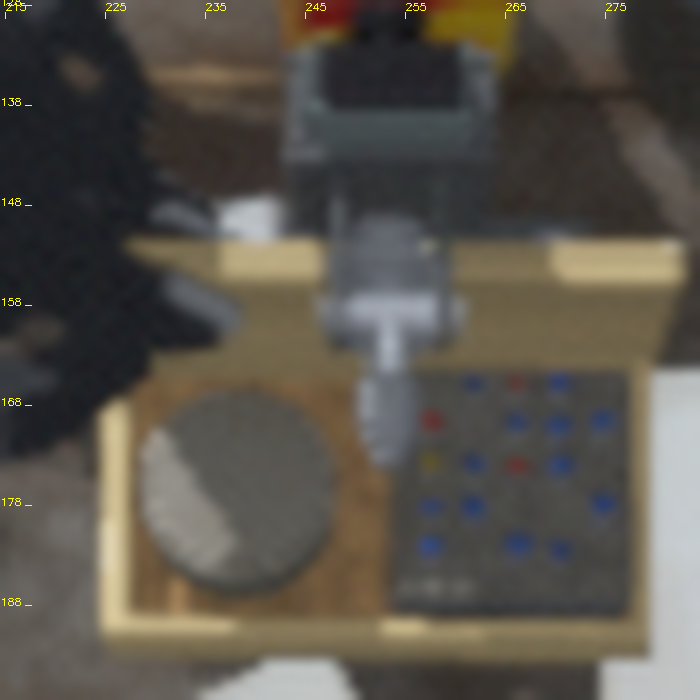

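View pics/s8.png

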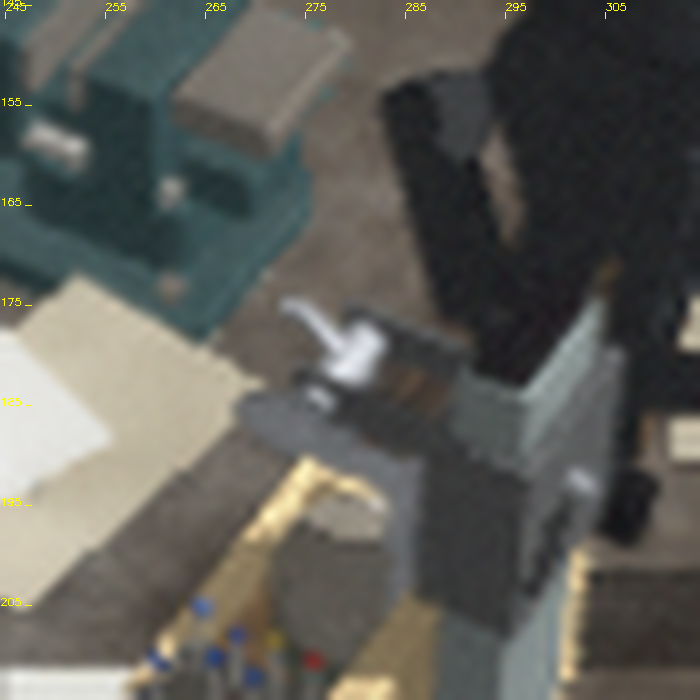

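```bash
python3 -m creep '0 -0.006 0.011 0 0 0 1;0 -0.012 0.022 0 0 0 1;0 -0.012 0.022 0 0 0 1'
```

```text
clock: 13.15
eef_pos: [606.3, -217.3, 128.5]
tool_rot: [2.64, 0.001, -0.0]
force: [-0.3, 0.7, -1.2]
width: 9.0
```

```bash
python3 -m creep '0 -0.006 0.011 0 0 0 1;0 -0.006 0.011 0 0 0 1'; python3 -m creep '0 -0.006 0.011 0 0 0 1;0 -0.006 0.011 0 0 0 1'
```

```text
clock: 13.32
eef_pos: [606.3, -217.4, 128.2]
tool_rot: [2.64, 0.001, -0.0]
force: [-1.2, 0.6, 1.6]
width: 9.0
clock: 13.48
eef_pos: [606.3, -217.6, 127.9]
tool_rot: [2.639, 0.001, -0.0]
force: [-2.3, 2.6, 4.7]
width: 9.0
```

```bash
python3 -m creep '0 0.009 -0.017 0 0 0 1;-0.05 0.009 -0.017 0 0 0 1;-0.1 0.009 -0.017 0 0 0 1;-0.15 0.009 -0.017 0 0 0 1;-0.15 0.009 -0.017 0 0 0 1'
```

```text
clock: 13.9
eef_pos: [600.6, -217.0, 128.2]
tool_rot: [2.641, 0.0, 0.001]
force: [2.9, 0.1, 2.8]
width: 9.2
```

```bash
python3 -m creep '-0.05 0 0 0 0 0 1;-0.1 0 0 0 0 0 1;-0.1 0 0 0 0 0 1'
```

```text
clock: 14.15
eef_pos: [596.0, -217.0, 128.1]
tool_rot: [2.641, 0.001, 0.0]
force: [2.7, 0.6, 3.9]
width: 8.8
```

```bash
python3 -m creep '-0.04 0 0 0 0 0 1;-0.08 0 0 0 0 0 1;-0.08 0 0 0 0 0 1'
```

```text
clock: 14.4
eef_pos: [592.7, -217.1, 128.0]
tool_rot: [2.641, 0.001, -0.0]
force: [3.6, 0.5, 4.3]
width: 8.9
```

```bash
python3 -m creep '0 0.008 -0.015 0 0 0 1;0 0.008 -0.015 0 0 0 1'
```

```text
clock: 14.57
eef_pos: [592.3, -217.0, 128.2]
tool_rot: [2.641, 0.002, -0.001]
force: [3.5, 0.3, 1.1]
width: 9.0
```

```bash
python3 -m creep '-0.025 0 0 0 0 0 1;-0.025 0 0 0 0 0 1'
```

```text
clock: 14.73
eef_pos: [591.3, -217.1, 128.2]
tool_rot: [2.641, 0.002, -0.001]
force: [2.6, 0.7, 2.1]
width: 8.9
```

```bash
python3 -m creep '-0.025 0 0 0 0 0 1;-0.025 0 0 0 0 0 1'
```

```text
clock: 14.9
eef_pos: [590.6, -217.0, 128.3]
tool_rot: [2.641, 0.002, -0.0]
force: [2.1, 0.2, 0.2]
width: 8.9
```

```bash
python3 -m creep '-0.025 0 0 0 0 0 1;-0.025 0 0 0 0 0 1'
```

```text
clock: 15.07
eef_pos: [590.4, -216.9, 128.4]
tool_rot: [2.641, 0.001, 0.001]
force: [5.3, -0.9, -1.4]
width: 9.1
```

```bash
python3 -m creep '-0.025 0 0 0 0 0 1;-0.025 0 0 0 0 0 1'
```

```text
clock: 15.23
eef_pos: [590.2, -216.8, 128.5]
tool_rot: [2.641, -0.001, 0.002]
force: [6.5, -2.0, -2.1]
width: 9.4
```

```bash
python3 -m creep '0 0 0 0 0 0 1;0.05 0 0 0 0 0 1;0.1 0 0 0 0 0 1;0.15 0 0 0 0 0 1;0.2 0 0 0 0 0 1;0.25 0 0 0 0 0 1;0.3 0 0 0 0 0 1;0.35 0 0 0 0 0 1;0.38 0 0 0 0 0 1;0.38 0 0 0 0 0 1'; python3 -c "
from h import *
print(ctrl.read_state()['force'],ctrl.read_state()['eef_pos'])
D={n:ctrl.get_image(n) for n in('side','top')}
crop(D['top']['img'],215,128,285,198,10,'t9.png');crop(D['side']['img'],245,145,315,215,10,'s9.png')
"
```

```text
clock: 16.07
eef_pos: [604.6, -217.3, 128.4]
tool_rot: [2.641, 0.001, 0.0]
force: [-1.8, -2.0, -0.4]
width: 8.8
[-1.77169767 -2.03062603 -0.41463769] [ 604.61714084 -217.31559827  128.44015136]
```

View pics/s9.png

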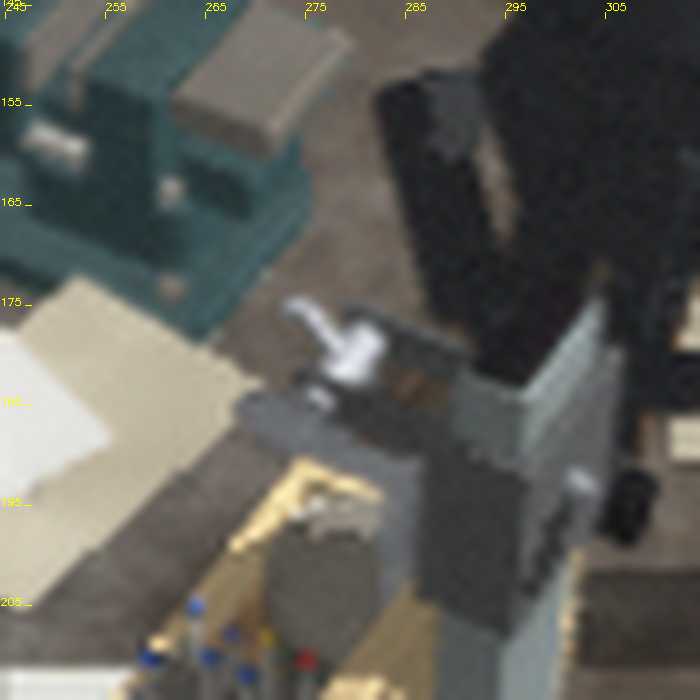

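```bash
python3 -m creep '0 0 0 0 0 0 0.9;0 0 0 0 0 0 0.85;0 0 0 0 0 0 0.8;0 0 0 0 0 0 0.75;0 0 0 0 0 0 0.7;0 0 0 0 0 0 0.7;0 0 0 0 0 0 0.7'; python3 -c "
from h import *
print(ctrl.read_state()['force'],ctrl.read_state()['eef_pos'])
D={n:ctrl.get_image(n) for n in('side','top')}
crop(D['top']['img'],205,128,285,208,9,'t10.png');crop(D['side']['img'],235,145,315,245,7,'s10.png')
"
```

```text
clock: 16.75
eef_pos: [604.3, -216.9, 128.5]
tool_rot: [2.641, 0.001, 0.0]
force: [-0.5, -0.5, -0.4]
width: 25.5
[-0.45001027 -0.51673296 -0.36147707] [ 604.29576889 -216.91878116  128.54620273]
```

View pics/t10.png

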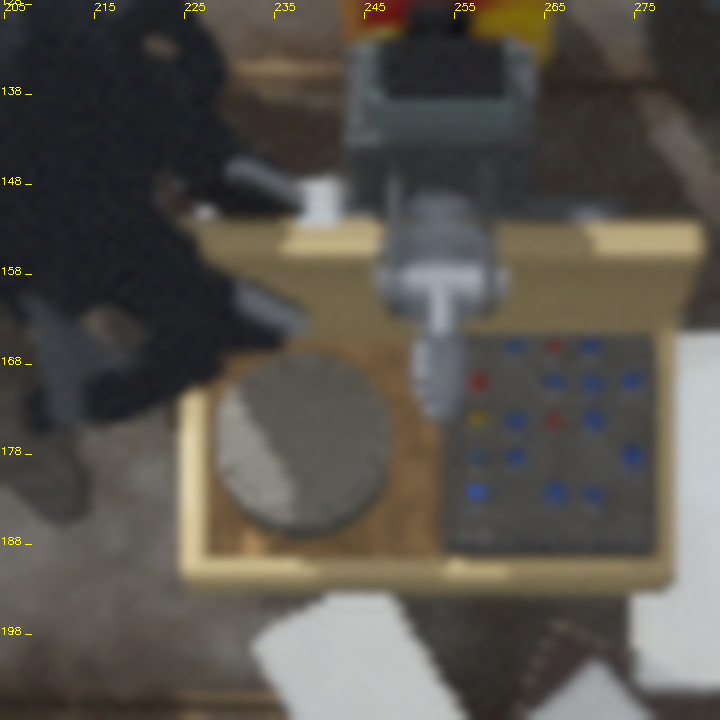

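View pics/s10.png

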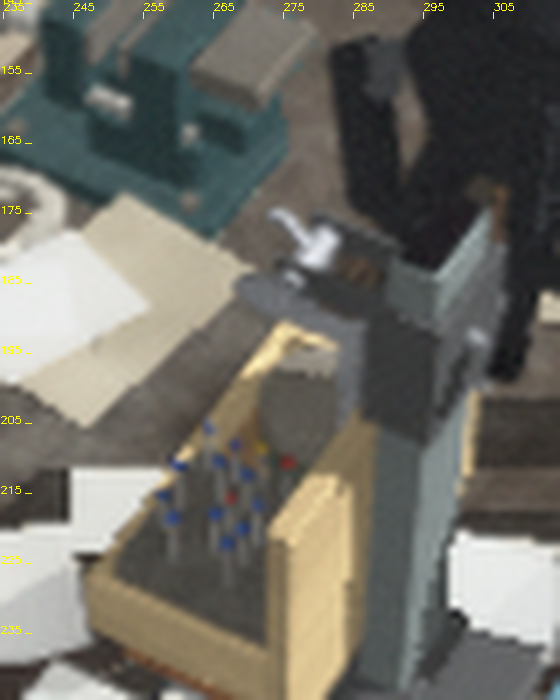

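```bash
python3 -m creep '0 0 -0.15 0 0 0 0.7;0 0 -0.3 0 0 0 0.7;0 0 -0.5 0 0 0 0.7;0 0 -0.8 0 0 0 0.7;0 0 -1.2 0 0 0 0.7;0 0 -1.7 0 0 0 0.7;0 0 -2.2 0 0 0 0.7;0 0 -2.5 0 0 0 0.7;0 0 -2.5 0 0 0 0.7'; python3 -c "
from h import *; import pickle
print(ctrl.read_state()['force'],ctrl.read_state()['eef_pos'])
D={n:ctrl.get_image(n) for n in('side','top')};pickle.dump(D,open('d11.pkl','wb'))
crop(D['top']['img'],205,128,285,208,9,'t11.png');crop(D['side']['img'],235,145,315,245,7,'s11.png')
"
```

```text
clock: 17.6
eef_pos: [606.4, -166.8, 219.3]
tool_rot: [2.642, -0.005, 0.003]
force: [1.0, 0.6, 1.1]
width: 25.9
[1.0468428  0.5819867  1.08408836] [ 606.41298206 -166.82572158  219.28324923]
```

View pics/t11.png

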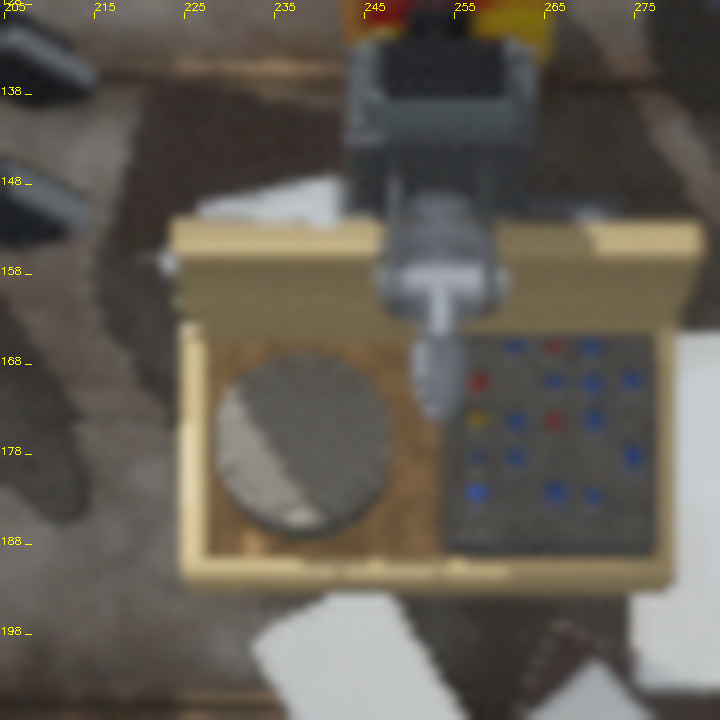

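View pics/s11.png

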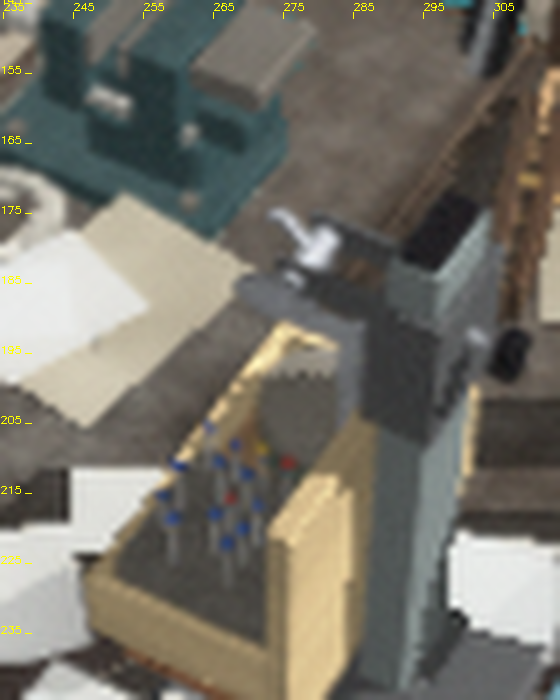

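```bash
python3 -m creep '0 0 0 0 0 0 0.7;0 0 0 0 0 0 0.7;0 0 0 0 0 0 0.7;0 0 0 0 0 0 0.7;0 0 0 0 0 0 0.7;0 0 0 0 0 0 0.7'; python3 -c "
from h import *; import pickle
A=pickle.load(open('d11.pkl','rb'));A0=pickle.load(open('d0.pkl','rb'))
for n,(x0,y0,x1,y1) in dict(side=(245,172,300,250),top=(222,130,285,195)).items():
    d=ctrl.get_image(n)['img'].astype(int)
    print(n,'vs last',np.abs(d-A[n]['img'])[y0:y1,x0:x1].mean().round(2))
    for t in ('chasing_hammer','ring_clamp','findings_dish','tape'): print(t,[(r['rect'],round(r['score'],2)) for r in ctrl.boxes_of(n,t)][:2])
    m=(np.abs(d-A0[n]['img']).max(2)>40); cv2.imwrite(f'pics/diff_{n}.png',(m*255).astype(np.uint8))
"
```

```text
clock: 18.2
eef_pos: [604.1, -169.3, 215.9]
tool_rot: [2.641, 0.002, -0.0]
force: [-0.1, 0.2, -0.3]
width: 25.4
side vs last 1.39
chasing_hammer [([174.3, 274.4, 225.9, 342.8], 0.96)]
ring_clamp [([308.5, 160.8, 314.8, 189.4], 0.63)]
findings_dish [([226.7, 279.0, 266.0, 313.7], 0.7)]
tape [([330.1, 176.9, 352.9, 195.0], 0.7)]
top vs last 0.98
chasing_hammer [([322.9, 190.4, 380.6, 205.7], 0.5)]
ring_clamp [([133.0, 177.6, 187.8, 195.6], 0.82)]
findings_dish [([305.3, 157.3, 336.4, 187.1], 0.77)]
tape [([150.4, 141.4, 172.2, 160.1], 0.55)]
```

View pics/diff_top.png

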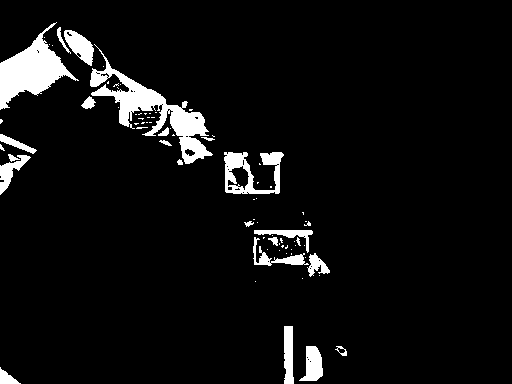

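Nothing but the arm and the caddy (and their shadows) has changed, and the caddy is at rest. I am handing in.

```bash
python3 -c "
from cell import ctrl
print(ctrl.finish_job())"
```

```text
the job is handed in; nothing more can be done
None
```

The caddy is hanging on the peg with the keeper shut, and I handed the job in at about 18 s of the 67 s allowed.

- **Lift and fit:** I gripped the board's top edge about 52 mm to +y, with the tool leaned outward to clear the post. I lifted the caddy upright and pushed the eye over the head and under the keeper. The contact force stayed within the sensor's noise until the board lightly touched the post, at about 2 N.
- **Letting down:** I eased it about 7 mm down onto the shank and saw the keeper fall shut in the pictures. I pressed a little too far at the end, so the caddy bore on the peg with roughly 8 N for a moment before I eased off.
- **Pull test:** On the pull back the eye moved about 16 mm, then stopped dead at 6.5 N, where the shut keeper should hold it.
- **Letting go:** I pushed the caddy gently back close to the post so it would hang upright, let go and backed away.

**Last checks:** The keeper was shut, and the caddy was upright and still between two pictures 0.6 s apart. The force on the tool was about zero. A before-and-after comparison from the top camera showed only the arm, the caddy and their shadows changed. The network boxes for the hammer and the tape stayed within about 4 px in both views. So did the clamp in the side view and the dish in the top view; at the start the network had missed the clamp in the top view and the dish in the side view. No check failed.

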